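# Empty the draining rack into the bin

### The arm

A 6-joint arm with a two-finger parallel gripper is mounted at the origin on the work surface; the furniture and walls round the work are solid. World frame = base frame: x ahead of the robot, y to its left, z up, the work surface at z = 0. Lengths are in mm, angles in rad, forces in N, time in s.
With the tool pointing down it reaches from about 300 to 775 mm from the base axis. Payload 14.6 kg.
Tool frame: the origin (TCP) lies between the finger pads; the fingertips stand manip.nose_length ahead of it and the grasp point (between the pads) lies 11 mm behind it (manip.nose_length is the distance from the TCP to the fingertips, in mm); z points along the fingers, y is the line along which they close (so a half turn about z gives the same grasp; the last joint's range is limited). The gripper opens to 94 mm and grips with 3 to 60 N. Pads are 16 mm wide; open, the fingers measure 119 mm over their backs; the gripper's body (75 mm by 177 mm) begins 78 mm behind the grasp point.
Start: joints at [1.07, 0.3, 1.521, -0, 1.321, -0.067], TCP at [231.173, 499.047, 213.446] pointing down, gripper open.
Joint ranges: [-3.03, 3.03], [-0.79, 2.21], [0.23, 2.52], [-1.04, 4.18], [0, 3.07], [-2.55, 2.55]. Speed limits (rad/s): [2.22, 2.22, 2.57, 3.14, 3.14, 3.14].

### API

Orientations are given as [roll, pitch, yaw] about the fixed x, y, z axes, in that order (R = Rz(yaw) Ry(pitch) Rx(roll)).
In Python, from cell import manip, cams, job gives the robot as it stands.
- The arm moves only by the tool jog_arm, never from a script. Its argument "commands" is a list of rows, each an object of numbers: "dx", "dy", "dz": the shift along the tool's x, y, z each as a share of 40 mm, from -1 to 1; "ax", "ay", "az": the turn, a rotation vector about the tool's x, y, z each as a share of 10 degrees, from -1 to 1; "gripper": the closure, from 0 (fully open) to 1 (shut). A call has 1 to 10 rows; each row shifts and turns the commanded pose from where the row before left it, along the tool's axes as they then stand; what a row does not reach is not made up. A row lasts 1/8 s, in which the tool goes at most 62.5 mm and 10.7 degrees, less where a joint would pass 70% of its speed; a pose out of reach is approached as far as the arm can. A call with a number of a shift or a turn outside -1 to 1 is refused whole. A call with a gripper value outside its range is refused whole. The fingers move at their own pace and stop on an object; "squeeze" is the grip in N (left out, the last holds). Time passes only in rows, so rows that do not move let the fingers close. It gives the time, the measured TCP pose, the force, the opening and the grip force at its end, in the units of the state.
- manip.read_state(): the state, without advancing time (a new reading comes with each control period).
- cams.camera(name): name is "scene" or "side" or "wrist"; returns a dict with "image" (400x640x3 uint8, red, green, blue), "fx", "fy", "cx", "cy" (pixels), "world_to_cam" (4x4, takes a point from world to camera coordinates). Camera axes: x right, y down, z forward; pixel columns grow to the right and rows downward; lengths in mm; the calibration is good to about 2 mm. The wrist camera is an equidistant fisheye: a pixel r from the principal point sees the ray r / f radians off the axis. A picture is of the moment at which its call begins. There is no depth.
- job.sign_off(): hands the job in; it is judged then, once.
The state is a dict: "clock": time; "joints": joint angles; "qd": joint speeds; "effort": joint torques, N m; "eef_pos": TCP position; "eef_rot": TCP orientation; "wrist_force": force on the tool from outside, world axes, zero at the start; "moment": the same for the moment, N m; "finger_gap": finger opening in mm; "finger_force": force on a finger pad.
Only numpy, scipy, OpenCV 4.12 (cv2) and the standard library are available. Lean on these libraries where they do the work, as an engineer would, in place of code of your own. Each camera call takes 0.05 s, during which the arm holds its last target. There are 200 camera calls.

### The job

The stained model pieces on the hinged draining rack are dry. Slide the wooden bin fully home between the rails under the rack's lip, raise the rack by its rear bar and keep it up until all five pieces have slid into the bin, then lower the rack gently until it lies flat again. Leave the full bin home in the stand and the other models where they are.

Things in the scene. Friction and masses are not known exactly. Their poses are not given: they have to be found in the camera images.
- bin: Loose open wooden bin, 115 (x) by 130 (y) by 58 mm high, 0.25 kg, all walls and floor 8 mm thick (inside 99 by 114 by 50 mm). Origin: centre of its underside. It starts on the table to the right of the stand, turned by up to 0.45 rad; its +y end goes into the stand first.
- stand: Plywood stand of the draining rack, fixed to the table. Origin: on the table straight below the hinge pin, on the stand's centre line; z up; its -y axis is the pouring direction. Two side cheeks 8 mm thick, inner faces at x = -61.5 and +61.5 mm: 104 mm high round the hinge (y = -20 to +20 mm), 80 mm at the tail (y = 134 to 160 mm), elsewhere low rails 30 mm high.
- rail_mouth (a point): Middle of the mouth between the low rails, on the table at stand y = -85 mm. From y = -85 mm to the stop the rails are 123 mm apart; in front of y = -85 mm they go on in flared ends, 25 mm high, that open to about 155 mm at y = -119 mm. The bin slides in here along the stand's +y. Axes as the stand's.
- dock (a point): The place of the bin in the stand: where the centre of the bin's underside lies when the bin's +y end touches the 40 mm high plywood stop, whose face is at stand y = +22.5 mm (this point: stand frame 0, -42.5, 0 mm); axes as the stand's.
- lip (a point): Centre of the pouring lip of the rack at bar-floor height, 90 mm above the table, over the hinge pin (stand frame 0, 0, 90 mm).
- rack (a joint): Angle of the draining rack about its hinge pin: 0 lying flat on its rest, 1.2 rad the end of its travel with the tail up. It falls back by itself when let go. The hinge pin runs along the stand's x axis at 84 mm above the table (stand frame 0, 0, 84 mm).
- rack_bar (a point): Middle of the round steel grab bar at the tail of the rack (8.4 mm thick, straight for 64 mm along the stand's x), 208 mm behind the hinge pin and 6 mm above it, so 90 mm above the table when the rack is flat. 54 mm of clear gap between the bar and the rack's rear wall; nothing below it, nothing behind it. Moves with the rack.
- rack_middle (a point): Middle of the floor of the rack (moves with it): a tray of steel bars, inside 86 mm wide by 146 mm long, with aluminium walls 28 mm above the bars at both sides and 16 mm at the rear, open at the lip. Flat, the floor is 90 mm above the table.
- barrel_a: Small dark wood-grain model barrel lying on its side, 25 by 35 by 25 mm, about 15 g. Starts loose on the rack; origin: centre of its underside as it starts.
- barrel_b: Small dark model barrel lying on its side, 26 by 37 by 26 mm, about 15 g. Starts loose on the rack; origin: centre of its underside as it starts.
- barrel_c: Small dark model barrel standing on end, 27 mm across and 34 mm high, about 15 g. Starts loose on the rack; origin: centre of its underside as it starts.
- barrel_d: Small dark model barrel lying on its side, 25 by 36 by 24 mm, about 15 g. Starts loose on the rack; origin: centre of its underside as it starts.
- bench: Little cream model bench, 14 by 33 by 12 mm, about 15 g. Starts loose on the rack; origin: centre of its underside as it starts.
- glue: Bystander, to be left alone: small white glue bottle with an orange cap, 30 mm across, 74 mm high, standing loose near the far edge of the table. Origin: centre of its underside.
- dome_b: Bystander, to be left alone: small plaster dome on a 56 by 56 mm tile, 26 mm high, loose at the far right corner of the table. Origin: centre of its underside.
- dome_s: Bystander, to be left alone: plaster dome on a 60 by 62 mm tile, 30 mm high, loose at the far left corner of the table. Origin: centre of its underside.
There are look-alikes about, which are no part of the job. Leave any yellow look-alike of the barrel_a alone.

How it is judged:
By the outcome, as a careful person would: the job done as asked, in the order asked, and still so for the second after the job is handed in, with the robot touching nothing.
It also fails if it takes over 56 s, if anything falls off the work surface, if the arm or the gripper's body presses on something with over 40 N, if the wrist force passes 120 N, or if a joint passes its speed limit or range.

## Working session

There is one attempt and no reset: what is moved stays moved. The work goes in short steps, Python scripts to look and compute and a tool call to move; the robot and the scene stay as the last step left them, time stands still between calls to the robot, and variables do not carry over. Pictures are saved under pics/ and viewed, at most 10 in all, crops included, and the job is handed in when it is done.

Besides the shell and the picture viewer there is one more tool, called after ">>>" by a JSON object that holds its "method" and its "body", one argument or row to a line. jog_arm: Moves the arm, as the interface text tells. Shift numbers are shares of 40 mm and turn numbers shares of 10 degrees, none past 1 either way. Its arguments: {"type":"object","properties":{"commands":{"type":"array"},"squeeze":{"type":"number"}},"required":["commands"]}

```bash
mkdir -p pics; ls; python3 - <<'E'
from cell import manip,cams,job
import cv2,numpy as np
for n in ["scene","side"]:
    c=cams.camera(n); cv2.imwrite(f"pics/{n}0.png",c["image"][:,:,::-1]); print(n,c["fx"],c["fy"],c["cx"],c["cy"],np.round(c["world_to_cam"],3).tolist())
print(manip.nose_length, manip.read_state())
E
```

```text
pics
scene 386.36505633616787 386.36505633616787 319.53018474432673 192.261334706276 [[-0.748, 0.664, 0.013, 392.927], [0.472, 0.544, -0.693, -206.792], [-0.467, -0.512, -0.721, 1219.312], [0.0, 0.0, 0.0, 1.0]]
side 429.21182539390196 429.21182539390196 324.23184498202227 198.43745418572576 [[-0.855, -0.518, -0.003, 434.862], [-0.221, 0.37, -0.903, 207.134], [0.469, -0.771, -0.431, 1012.663], [0.0, 0.0, 0.0, 1.0]]
8.0 {'clock': 0.1, 'joints': array([ 1.07040860e+00,  3.00441273e-01,  1.52152286e+00,  2.41808477e-05,
        1.32071809e+00, -6.66048711e-02]), 'qd': array([ 0.00135717, -0.00092831, -0.00126379,  0.00147984, -0.0006841 ,
        0.00028181]), 'effort': array([ 1.86628225e-03, -5.32637107e+01, -3.53289592e+01,  7.09380442e-02,
        2.34230363e-02, -4.07559980e-05]), 'eef_pos': array([231.05545401, 498.85474192, 212.92731869]), 'eef_rot': array([-3.14050706e+00, -9.58870926e-05,  2.70780375e+00]), 'wrist_force': array([-0.42196835,  0.46353162, -0.04879468]), 'moment': array([ 0.02043301, -0.00328133, -0.00602515]), 'finger_force': 0.0, 'finger_gap': 94.23953292513684}
```

View pics/scene0.png

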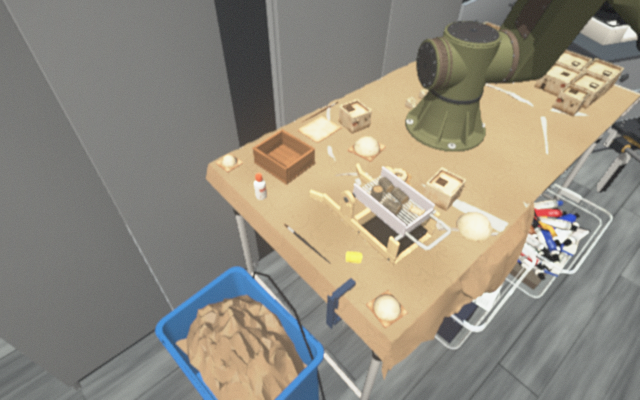

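View pics/side0.png

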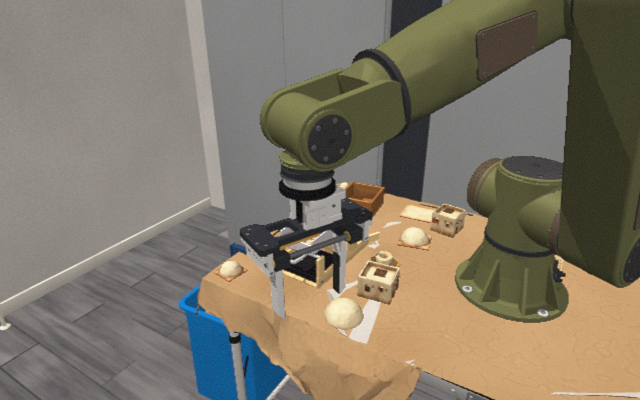

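The scene shows the brown bin around (284,157), with the rack at (395,205) and its grab bar at about (432,235). The flared rail ends are near (320,200) and (350,185). The yellow look-alike at (354,257) is to be left alone. I'll enlarge this area to measure it.

```bash
python3 - <<'E'
import cv2
a=cv2.imread("pics/scene0.png")[125:265,245:455]
cv2.imwrite("pics/crop1.png",cv2.resize(a,None,fx=3.8,fy=3.8,interpolation=cv2.INTER_CUBIC))
E
```

```text
(no output)
```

View pics/crop1.png

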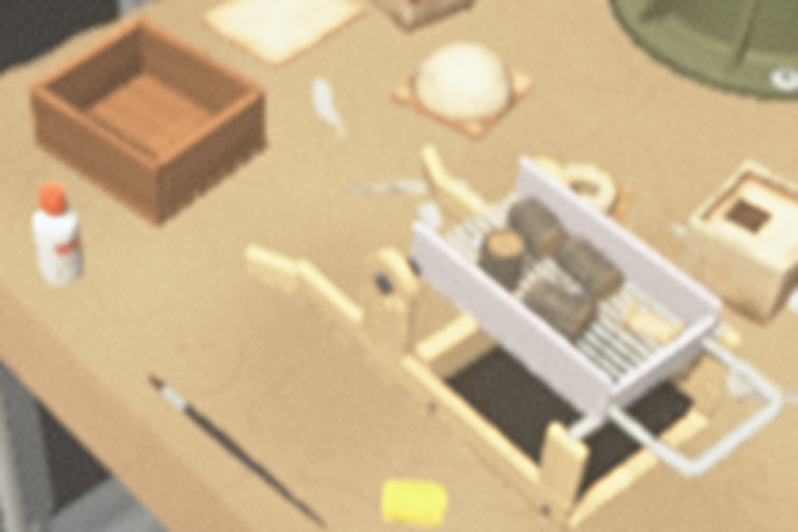

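```bash
cat > h.py <<'E'
from cell import manip,cams,job
import cv2,numpy as np
from scipy.optimize import least_squares
S=dict(f=386.365,cx=319.53,cy=192.26)
def proj(c,P):
    W=c["world_to_cam"]; p=np.atleast_2d(P)@W[:3,:3].T+W[:3,3]
    return np.c_[c["cx"]+c["fx"]*p[:,0]/p[:,2], c["cy"]+c["fy"]*p[:,1]/p[:,2]]
def back(c,uv,z):
    W=c["world_to_cam"];o=-W[:3,:3].T@W[:3,3]
    d=np.array([(uv[0]-c["cx"])/c["fx"],(uv[1]-c["cy"])/c["fy"],1])@W[:3,:3]
    return o+d*(z-o[2])/d[2]
def tf(q,P):
    P=np.atleast_2d(P).astype(float);c,s=np.cos(q[2]),np.sin(q[2])
    return np.c_[q[0]+c*P[:,0]-s*P[:,1],q[1]+s*P[:,0]+c*P[:,1],P[:,2]]
def fit(c,P,uv,q0):
    r=least_squares(lambda q:(proj(c,tf(q,P))-uv).ravel(),q0,loss="soft_l1",x_scale=[10,10,.1])
    return r.x,r.fun.reshape(-1,2)
E
python3 - <<'E'
from h import *
c=cams.camera("scene")
cr=lambda a:np.array(a)/3.8+[245,125]
st=[((81.5,-119,25),(249,253)),((-81.5,-119,25),(428,150)),((65.5,-85,30),(303,265)),((65.5,160,0),(558,516)),((65.5,147,80),(568,432)),((0,208,94),(736,436)),((0,0,118),(467,192))]
P=[s[0] for s in st];uv=cr([s[1] for s in st])
x0=back(c,uv.mean(0),50);
q,r=fit(c,np.array(P),uv,[x0[0],x0[1],0]);print("stand",q,np.round(r,1).tolist())
b=[back(c,p,58) for p in cr([(33,93),(145,18),(266,97),(158,168)])]
b2=[back(c,p,0) for p in cr([(38,140),(160,222),(267,148)])]
print("bin top",np.round(b,1).tolist());print("bot",np.round(b2,1).tolist())
b=np.array(b);print(b.mean(0),[np.linalg.norm(b[i]-b[i-1]) for i in range(4)],[np.arctan2(*(b[i]-b[i-1])[1::-1]) for i in range(4)])
for n,p in dict(glue=(60,280),dome=(465,95)).items(): print(n,back(c,cr(p),0))
E
```

```text
stand [ 4.41531927e+02  7.68146159e+01 -4.97252856e-02] [[-0.4, -1.3], [-0.3, -0.6], [-1.2, -1.0], [1.0, 4.9], [-0.5, 1.6], [0.1, -0.7], [1.8, 0.1]]
bin top [[552.9, -237.5, 58.0], [439.1, -254.9, 58.0], [430.7, -126.3, 58.0], [534.5, -118.1, 58.0]]
bot [[546.1, -251.8, 0.0], [531.3, -124.4, 0.0], [423.0, -133.7, 0.0]]
[ 489.2887673  -184.19427192   58.        ] [np.float64(120.83492454990616), np.float64(115.17347052646109), np.float64(128.82374252733294), np.float64(104.09463990344302)] [np.float64(-1.4175132522231855), np.float64(-2.9899700271707785), np.float64(1.6357648912794007), np.float64(0.07945616357050433)]
glue [ 617.06157968 -124.87343567    0.        ]
dome [266.80373053 -79.6521964    0.        ]
```

```bash
cat >> h.py <<'E'
from scipy.spatial.transform import Rotation as Rn
def plan(t,rpy=None):
    s=manip.read_state();R=Rn.from_euler("xyz",s["eef_rot"])
    d=R.inv().apply(np.array(t)-s["eef_pos"])/40
    print("t",round(s["clock"],2),"pos",np.round(s["eef_pos"],1),"rpy",np.round(s["eef_rot"],3),"shift",np.round(d,2))
    if rpy is not None:
        T=Rn.from_euler("xyz",rpy); print("turn first",np.round(np.degrees((R.inv()*T).as_rotvec())/10,2),"then shift",np.round(T.inv().apply(np.array(t)-s["eef_pos"])/40,2))
E
python3 - <<'E'
from h import *
c=cams.camera("scene")
cr=lambda a:np.array(a)/3.8+[245,125]
P=np.array([(57.5,-65,58),(-57.5,-65,58),(-57.5,65,58),(57.5,65,58),(57.5,-65,0),(57.5,65,0),(-57.5,65,0)])
uv=cr([(33,93),(145,18),(266,97),(158,168),(38,140),(160,222),(267,148)])
q,r=fit(c,P,uv,[489,-184,.1]);print(q,np.round(r,1).tolist())
w=tf(q,[(0,-61,0)])[0];print("wall",w)
plan([w[0],w[1],160],[np.pi,0,np.pi+q[2]])
E
```

```text
[ 4.85701401e+02 -1.89170145e+02  1.07286212e-01] [[-1.2, -2.3], [-0.1, -1.3], [1.5, -2.2], [-0.5, 0.2], [-0.2, 1.3], [0.0, 2.0], [1.1, 0.3]]
wall [ 492.23331284 -249.81941666    0.        ]
t 0.2 pos [231.1 498.9 213.1] rpy [-3.141 -0.     2.708] shift [-13.79 -14.24   1.34]
turn first [-0.  -0.  -3.1] then shift [ -4.49 -19.31   1.33]
```

>>> {"method": "jog_arm", "body": {
  "commands": [
    {"az":-0.775},
    {"az":-0.775},
    {"az":-0.775},
    {"az":-0.775},
    {"dx":-0.2,"dy":-1},
    {"dx":-0.2,"dy":-1},
    {"dx":-0.2,"dy":-1},
    {"dx":-0.2,"dy":-1},
    {"dx":-0.2,"dy":-1},
    {"dx":-0.2,"dy":-1}
  ]
}}

```text
schema error: expected keys dx, dy, dz, ax, ay, az, gripper
```

>>> {"method": "jog_arm", "body": {
  "commands": [
    {"dx":-0.25,"dy":-1},
    {"dx":-0.25,"dy":-1},
    {"dx":-0.25,"dy":-1},
    {"dx":-0.25,"dy":-1},
    {"dx":-0.25,"dy":-1},
    {"dx":-0.25,"dy":-1},
    {"dx":-0.25,"dy":-1},
    {"dx":-0.25,"dy":-1},
    {"dx":-0.25,"dy":-1},
    {"dx":-0.25,"dy":-1}
  ]
}}

```text
schema error: expected keys dx, dy, dz, ax, ay, az, gripper
```

```bash
python3 - <<'E'
from h import *
for n in ["scene","wrist"]:
    c=cams.camera(n); cv2.imwrite(f"pics/{n}1.png",c["image"][:,:,::-1])
print(c["fx"],c["cx"],c["cy"],np.round(c["world_to_cam"],3).tolist())
plan([492.2,-249.8,160],[np.pi,0,np.pi+.107])
a=cv2.imread("pics/scene1.png")[125:265,245:455]
cv2.imwrite("pics/both.png",np.vstack([cv2.resize(a,(450,300),interpolation=cv2.INTER_CUBIC),cv2.resize(cv2.imread("pics/wrist1.png"),(450,281))]))
E
```

```text
309.70691628693146 323.9222768966731 199.58031553557387 [[0.42, 0.908, -0.0, -549.67], [0.877, -0.406, 0.258, -27.585], [0.234, -0.109, -0.966, 391.191], [0.0, 0.0, 0.0, 1.0]]
t 0.3 pos [231.1 499.  213.2] rpy [-3.141 -0.     2.708] shift [-13.79 -14.24   1.34]
turn first [-0.  -0.  -3.1] then shift [ -4.49 -19.31   1.33]
```

View pics/both.png

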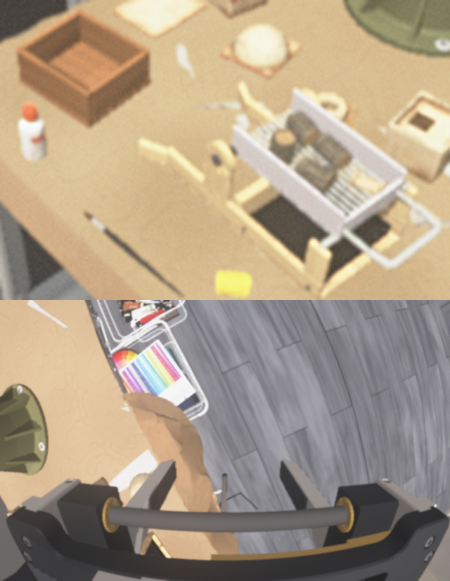

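The moves were refused because every row needs all the keys, so nothing has moved. The picture shows the scene unchanged: bin at upper left, rack at right.

>>> {"method": "jog_arm", "body": {
  "commands": [
    {"dx":0,"dy":0,"dz":0,"ax":0,"ay":0,"az":-0.775,"gripper":0},
    {"dx":0,"dy":0,"dz":0,"ax":0,"ay":0,"az":-0.775,"gripper":0},
    {"dx":0,"dy":0,"dz":0,"ax":0,"ay":0,"az":-0.775,"gripper":0},
    {"dx":0,"dy":0,"dz":0,"ax":0,"ay":0,"az":-0.775,"gripper":0},
    {"dx":-0.2,"dy":-1,"dz":0,"ax":0,"ay":0,"az":0,"gripper":0},
    {"dx":-0.2,"dy":-1,"dz":0,"ax":0,"ay":0,"az":0,"gripper":0},
    {"dx":-0.2,"dy":-1,"dz":0,"ax":0,"ay":0,"az":0,"gripper":0},
    {"dx":-0.2,"dy":-1,"dz":0,"ax":0,"ay":0,"az":0,"gripper":0},
    {"dx":-0.2,"dy":-1,"dz":0,"ax":0,"ay":0,"az":0,"gripper":0},
    {"dx":-0.2,"dy":-1,"dz":0,"ax":0,"ay":0,"az":0,"gripper":0}
  ]
}}

```text
clock: 1.55
eef_pos: [304.8, 264.3, 213.5]
eef_rot: [3.141, 0.0, -3.034]
wrist_force: [0.3, -0.4, 0.1]
finger_gap: 93.8
finger_force: 0.0
```

>>> {"method": "jog_arm", "body": {
  "commands": [
    {"dx":-0.25,"dy":-1,"dz":0,"ax":0,"ay":0,"az":0,"gripper":0},
    {"dx":-0.25,"dy":-1,"dz":0,"ax":0,"ay":0,"az":0,"gripper":0},
    {"dx":-0.25,"dy":-1,"dz":0,"ax":0,"ay":0,"az":0,"gripper":0},
    {"dx":-0.25,"dy":-1,"dz":0,"ax":0,"ay":0,"az":0,"gripper":0},
    {"dx":-0.25,"dy":-1,"dz":0,"ax":0,"ay":0,"az":0,"gripper":0},
    {"dx":-0.25,"dy":-1,"dz":0,"ax":0,"ay":0,"az":0,"gripper":0},
    {"dx":-0.25,"dy":-1,"dz":0,"ax":0,"ay":0,"az":0,"gripper":0},
    {"dx":-0.25,"dy":-1,"dz":0,"ax":0,"ay":0,"az":0,"gripper":0},
    {"dx":-0.25,"dy":-1,"dz":0,"ax":0,"ay":0,"az":0,"gripper":0},
    {"dx":-0.25,"dy":-1,"dz":0,"ax":0,"ay":0,"az":0,"gripper":0}
  ]
}}

```text
clock: 2.8
eef_pos: [447.1, -122.8, 213.5]
eef_rot: [-3.142, 0.0, -3.035]
wrist_force: [0.3, -0.0, -0.0]
finger_gap: 93.7
finger_force: 0.0
```

```bash
python3 - <<'E'
from h import *
c=cams.camera("wrist"); cv2.imwrite(f"pics/w2.png",c["image"][:,:,::-1])
plan([492.2,-249.8,160],[np.pi,0,np.pi+.107]); print(manip.read_state()["joints"])
W=c["world_to_cam"]
def fe(P):
    p=np.atleast_2d(P)@W[:3,:3].T+W[:3,3];r=np.linalg.norm(p[:,:2],axis=1);t=np.arctan2(r,p[:,2])
    return np.c_[c["cx"]+c["fx"]*t*p[:,0]/r,c["cy"]+c["fx"]*t*p[:,1]/r]
P=np.array([(57.5,-65,58),(-57.5,-65,58),(-57.5,65,58),(57.5,65,58)])
print(np.round(fe(tf([485.7,-189.2,.107],P))))
print(np.round(fe(tf([441.5,76.8,-.05],[(81.5,-119,25),(-81.5,-119,25),(65.5,-85,30),(0,0,118)]))))
E
```

```text
t 2.85 pos [ 448.1 -126.   213.3] rpy [-3.141  0.    -3.036] shift [-0.77 -3.19  1.34]
turn first [-0.01  0.   -0.01] then shift [-0.77 -3.19  1.33]
[-3.52401980e-01  1.10348015e-01  1.74986696e+00 -8.46542068e-04
  1.28080353e+00 -2.02871315e+00]
[[214. 259.]
 [204. 166.]
 [319. 164.]
 [320. 262.]]
[[378. 242.]
 [405. 113.]
 [407. 236.]
 [515. 217.]]
```

View pics/w2.png

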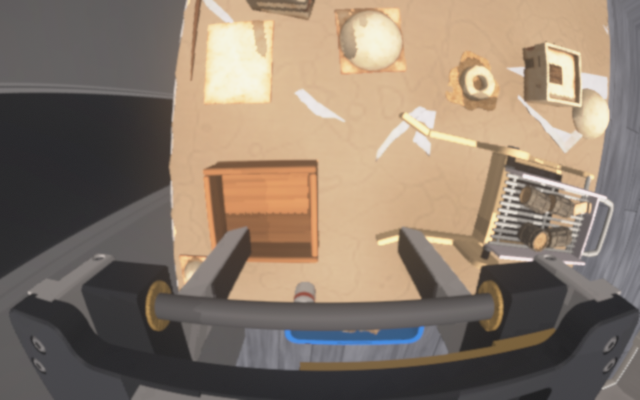

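The bin corners show at (206,165), (318,160) and (320,262), and the flare tips at (403,114) and (378,240). All are within 4 px of the predictions, so both pose fits hold. Next I check dome_b's clearance.

```bash
python3 - <<'E'
from h import *
c=cams.camera("scene")
print(back(c,(230,162),8)); plan([492.2,-249.8,37],[np.pi,0,np.pi+.107])
E
```

```text
[ 603.77756716 -288.83081887    8.        ]
t 2.9 pos [ 447.4 -124.   213.1] rpy [-3.141 -0.    -3.037] shift [-0.79 -3.24  4.4 ]
turn first [-0.   -0.   -0.01] then shift [-0.78 -3.25  4.4 ]
```

>>> {"method": "jog_arm", "body": {
  "commands": [
    {"dx":-0.19,"dy":-0.8,"dz":0,"ax":0,"ay":0,"az":0,"gripper":0},
    {"dx":-0.19,"dy":-0.8,"dz":0,"ax":0,"ay":0,"az":0,"gripper":0},
    {"dx":-0.19,"dy":-0.8,"dz":0.2,"ax":0,"ay":0,"az":0,"gripper":0},
    {"dx":-0.19,"dy":-0.78,"dz":0.5,"ax":0,"ay":0,"az":0,"gripper":0},
    {"dx":0,"dy":0,"dz":0.6,"ax":0,"ay":0,"az":0,"gripper":0},
    {"dx":0,"dy":0,"dz":0.3,"ax":0,"ay":0,"az":0,"gripper":0},
    {"dx":0,"dy":0,"dz":0,"ax":0,"ay":0,"az":0,"gripper":0}
  ]
}}

```text
clock: 3.78
eef_pos: [490.5, -244.0, 149.3]
eef_rot: [3.141, -0.001, -3.034]
wrist_force: [0.2, 0.6, 0.8]
finger_gap: 93.7
finger_force: 0.0
```

```bash
python3 - <<'E'
from h import *
plan([492.2,-249.8,37],[np.pi,0,np.pi+.107])
E
```

```text
t 3.77 pos [ 490.5 -244.   149.3] rpy [ 3.141e+00 -1.000e-03 -3.034e+00] shift [-0.03 -0.15  2.81]
turn first [ 0. -0.  0.] then shift [-0.03 -0.15  2.81]
```

>>> {"method": "jog_arm", "body": {
  "commands": [
    {"dx":-0.03,"dy":-0.15,"dz":0.6,"ax":0,"ay":0,"az":0,"gripper":0},
    {"dx":0,"dy":0,"dz":0.7,"ax":0,"ay":0,"az":0,"gripper":0},
    {"dx":0,"dy":0,"dz":0.6,"ax":0,"ay":0,"az":0,"gripper":0},
    {"dx":0,"dy":0,"dz":0.5,"ax":0,"ay":0,"az":0,"gripper":0},
    {"dx":0,"dy":0,"dz":0.3,"ax":0,"ay":0,"az":0,"gripper":0},
    {"dx":0,"dy":0,"dz":0.1,"ax":0,"ay":0,"az":0,"gripper":0},
    {"dx":0,"dy":0,"dz":0,"ax":0,"ay":0,"az":0,"gripper":0}
  ]
}}

```text
clock: 4.65
eef_pos: [492.8, -250.5, 38.0]
eef_rot: [-3.141, 0.001, -3.034]
wrist_force: [0.2, -0.7, 0.2]
finger_gap: 93.9
finger_force: 0.0
```

```bash
python3 - <<'E'
from h import *
c=cams.camera("scene");cv2.imwrite("pics/s3.png",cv2.resize(c["image"][100:260,200:420,::-1],None,fx=3.5,fy=3.5))
plan([492.2,-249.8,37],[np.pi,0,np.pi+.107]);print(manip.read_state()["wrist_force"])
E
```

```text
t 4.7 pos [ 492.9 -250.6   38.2] rpy [-3.141e+00  1.000e-03 -3.034e+00] shift [0.01 0.02 0.03]
turn first [-0.  0.  0.] then shift [0.01 0.02 0.03]
[0.57382396 0.72184534 0.70542693]
```

View pics/s3.png

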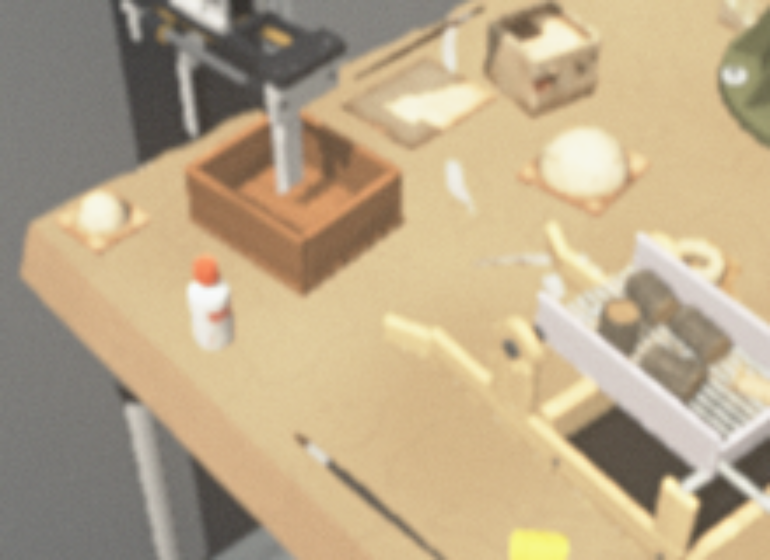

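One finger is inside the bin at (287,170) and the other is beyond its -y wall at (188,100). Now I close on the wall.

>>> {"method": "jog_arm", "body": {
  "commands": [
    {"dx":0,"dy":0,"dz":0,"ax":0,"ay":0,"az":0,"gripper":0.5},
    {"dx":0,"dy":0,"dz":0,"ax":0,"ay":0,"az":0,"gripper":0.8},
    {"dx":0,"dy":0,"dz":0,"ax":0,"ay":0,"az":0,"gripper":1},
    {"dx":0,"dy":0,"dz":0,"ax":0,"ay":0,"az":0,"gripper":1},
    {"dx":0,"dy":0,"dz":0,"ax":0,"ay":0,"az":0,"gripper":1},
    {"dx":0,"dy":0,"dz":0,"ax":0,"ay":0,"az":0,"gripper":1}
  ],
  "squeeze": 25
}}

```text
clock: 5.45
eef_pos: [492.5, -250.5, 37.4]
eef_rot: [3.142, -0.0, -3.034]
wrist_force: [0.2, -0.0, -0.4]
finger_gap: 37.3
finger_force: 0.0
```

```bash
python3 - <<'E'
from h import *
q=[441.5,76.8,-.05]
# wall middle at pre-mouth (bin centre stand y=-185: +y end at -120) and at dock
for y in (-195,-42.5):
    w=tf(q,[(0,y-61,0)])[0]; plan([w[0],w[1],38],[np.pi,0,np.pi-.05])
E
```

```text
t 5.45 pos [ 492.5 -250.5   37.4] rpy [ 3.142 -0.    -3.034] shift [ 1.39  1.95 -0.01]
turn first [ 0.  -0.   0.9] then shift [ 1.68  1.71 -0.01]
t 5.45 pos [ 492.5 -250.5   37.4] rpy [ 3.142 -0.    -3.034] shift [ 0.8   5.72 -0.01]
turn first [ 0.  -0.   0.9] then shift [ 1.68  5.52 -0.01]
```

>>> {"method": "jog_arm", "body": {
  "commands": [
    {"dx":0,"dy":0,"dz":0,"ax":0,"ay":0,"az":0,"gripper":1},
    {"dx":0,"dy":0,"dz":0,"ax":0,"ay":0,"az":0,"gripper":1},
    {"dx":0,"dy":0,"dz":0,"ax":0,"ay":0,"az":0,"gripper":1},
    {"dx":0,"dy":0,"dz":0,"ax":0,"ay":0,"az":0,"gripper":1},
    {"dx":0,"dy":0,"dz":0,"ax":0,"ay":0,"az":0,"gripper":1}
  ]
}}

```text
clock: 6.08
eef_pos: [492.5, -250.5, 37.5]
eef_rot: [-3.141, -0.0, -3.034]
wrist_force: [-0.1, -0.7, 0.2]
finger_gap: 7.5
finger_force: 25.0
```

>>> {"method": "jog_arm", "body": {
  "commands": [
    {"dx":0.2,"dy":0.15,"dz":-0.02,"ax":0,"ay":0,"az":0.15,"gripper":1},
    {"dx":0.25,"dy":0.25,"dz":0,"ax":0,"ay":0,"az":0.15,"gripper":1},
    {"dx":0.25,"dy":0.25,"dz":0,"ax":0,"ay":0,"az":0.15,"gripper":1},
    {"dx":0.25,"dy":0.25,"dz":0,"ax":0,"ay":0,"az":0.15,"gripper":1},
    {"dx":0.25,"dy":0.25,"dz":0,"ax":0,"ay":0,"az":0.15,"gripper":1},
    {"dx":0.2,"dy":0.25,"dz":0,"ax":0,"ay":0,"az":0.15,"gripper":1},
    {"dx":0.15,"dy":0.15,"dz":0,"ax":0,"ay":0,"az":0,"gripper":1},
    {"dx":0,"dy":0,"dz":0,"ax":0,"ay":0,"az":0,"gripper":1},
    {"dx":0,"dy":0,"dz":0,"ax":0,"ay":0,"az":0,"gripper":1}
  ]
}}

```text
clock: 7.2
eef_pos: [429.2, -190.8, 38.4]
eef_rot: [-3.141, 0.0, 3.092]
wrist_force: [0.1, -0.7, -3.7]
finger_gap: 7.4
finger_force: 25.0
```

```bash
python3 - <<'E'
from h import *
q=[441.5,76.8,-.05]
for y in (-195,-42.5):
    w=tf(q,[(0,y-61,0)])[0]; plan([w[0],w[1],38],[np.pi,0,np.pi-.05])
cs=[cams.camera(n) for n in ("scene","wrist")]
g=[cv2.resize(cs[0]["image"][110:260,220:445,::-1],None,fx=2.2,fy=2.2,interpolation=2),cv2.resize(cs[1]["image"][:250,130:625,::-1],None,fx=1,fy=1)]
W=cs[1]["world_to_cam"];c=cs[1]
P=tf(q,[(81.5,-119,25),(-81.5,-119,25),(65.5,-85,30),(-57.5,-130,58),(57.5,-130,58)])@W[:3,:3].T+W[:3,3];r=np.linalg.norm(P[:,:2],axis=1);t=np.arctan2(r,P[:,2])
print(np.round(np.c_[c["cx"]+c["fx"]*t*P[:,0]/r,c["cy"]+c["fx"]*t*P[:,1]/r]))
np.save("W.npy",W)
cv2.imwrite("pics/s4.png",np.vstack([g[0],g[1]]))
E
```

```text
t 7.2 pos [ 429.2 -190.8   38.4] rpy [-3.141  0.     3.092] shift [0.03 0.3  0.01]
turn first [-0.  0.  0.] then shift [0.03 0.3  0.01]
t 7.2 pos [ 429.2 -190.8   38.4] rpy [-3.141  0.     3.092] shift [0.02 4.11 0.01]
turn first [-0.  0.  0.] then shift [0.03 4.11 0.01]
[[500. 321.]
 [537. 121.]
 [539. 303.]
 [552. 161.]
 [516. 322.]]
```

View pics/s4.png

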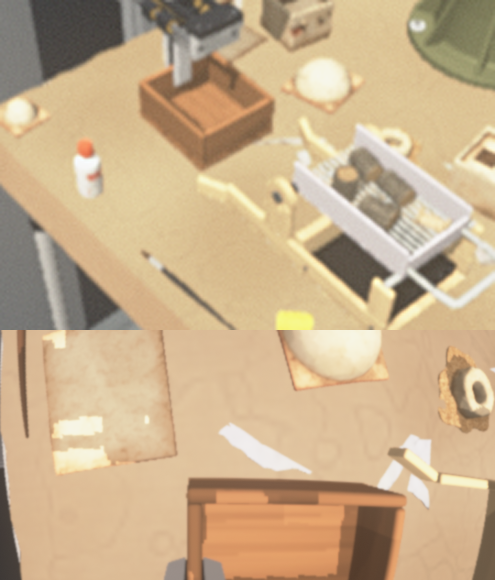

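The bin is gripped and roughly aligned with the mouth. Its top corners are at (140,98), (273,103) and (203,143), and the flare tips at (200,180) and (300,122). I'll fit the bin and the rails from the same picture to check their relative pose.

```bash
python3 - <<'E'
from h import *
c=cams.camera("scene")
im=cv2.resize(c["image"][:,:,::-1],None,fx=1,fy=1)
cr=lambda a:np.array(a)/2.2+[220,110]
P=np.array([(57.5,-65,58),(-57.5,65,58),(57.5,65,58),(57.5,-65,0),(57.5,65,0),(-57.5,65,0)])
q,r=fit(c,P,cr([(140,98),(273,103),(203,143),(142,118),(205,166),(272,122)]),[425,-130,-.05]);print("bin",q,np.round(r,1).tolist())
# predicted bin in hand
s=manip.read_state();print(tf([s["eef_pos"][0],s["eef_pos"][1],-.05],[(0,61,0)]))
Ps=[(81.5,-119,25),(-81.5,-119,25),(65.5,-85,30),(0,208,94),(0,0,118)]
a=cr([(200,180),(300,122),(232,188),(460,283),(330,145)])
print(np.round(proj(c,tf([441.5,76.8,-.05],Ps))-a,1))
E
```

```text
bin [ 4.35579486e+02 -1.25358650e+02 -2.71021564e-02] [[-1.4, -6.4], [1.9, -1.9], [0.4, -1.4], [-1.2, 0.5], [-0.5, 4.2], [1.1, 5.4]]
[[ 432.06214239 -129.89942076    0.        ]]
[[-0.7 -1.6]
 [ 1.  -1.6]
 [-1.9 -1.8]
 [ 9.7  0.4]
 [-0.3 -0.3]]
```

>>> {"method": "jog_arm", "body": {
  "commands": [
    {"dx":0.01,"dy":0.2,"dz":0,"ax":0,"ay":0,"az":0,"gripper":1},
    {"dx":0.01,"dy":0.3,"dz":0,"ax":0,"ay":0,"az":0,"gripper":1},
    {"dx":0.01,"dy":0.3,"dz":0,"ax":0,"ay":0,"az":0,"gripper":1},
    {"dx":0,"dy":0.3,"dz":0,"ax":0,"ay":0,"az":0,"gripper":1},
    {"dx":0,"dy":0.3,"dz":0,"ax":0,"ay":0,"az":0,"gripper":1},
    {"dx":0,"dy":0.2,"dz":0,"ax":0,"ay":0,"az":0,"gripper":1},
    {"dx":0,"dy":0.1,"dz":0,"ax":0,"ay":0,"az":0,"gripper":1}
  ]
}}

```text
clock: 8.22
eef_pos: [431.1, -122.1, 38.3]
eef_rot: [-3.142, 0.0, 3.092]
wrist_force: [-0.0, 1.2, -3.3]
finger_gap: 7.8
finger_force: 25.0
```

>>> {"method": "jog_arm", "body": {
  "commands": [
    {"dx":0,"dy":0.15,"dz":0,"ax":0,"ay":0,"az":0,"gripper":1},
    {"dx":0,"dy":0.15,"dz":0,"ax":0,"ay":0,"az":0,"gripper":1},
    {"dx":0,"dy":0.15,"dz":0,"ax":0,"ay":0,"az":0,"gripper":1},
    {"dx":0,"dy":0.15,"dz":0,"ax":0,"ay":0,"az":0,"gripper":1}
  ]
}}

```text
clock: 8.72
eef_pos: [432.2, -98.3, 38.2]
eef_rot: [3.142, -0.0, 3.092]
wrist_force: [1.1, 0.4, -3.1]
finger_gap: 7.8
finger_force: 25.0
```

>>> {"method": "jog_arm", "body": {
  "commands": [
    {"dx":0,"dy":0.2,"dz":0,"ax":0,"ay":0,"az":0,"gripper":1},
    {"dx":0,"dy":0.25,"dz":0,"ax":0,"ay":0,"az":0,"gripper":1},
    {"dx":0,"dy":0.25,"dz":0,"ax":0,"ay":0,"az":0,"gripper":1},
    {"dx":0,"dy":0.25,"dz":0,"ax":0,"ay":0,"az":0,"gripper":1},
    {"dx":0,"dy":0.25,"dz":0,"ax":0,"ay":0,"az":0,"gripper":1},
    {"dx":0,"dy":0.15,"dz":0,"ax":0,"ay":0,"az":0,"gripper":1}
  ]
}}

```text
clock: 9.48
eef_pos: [435.0, -44.1, 38.3]
eef_rot: [-3.142, 0.0, 3.092]
wrist_force: [-0.1, 0.0, -3.7]
finger_gap: 7.9
finger_force: 25.0
```

>>> {"method": "jog_arm", "body": {
  "commands": [
    {"dx":0,"dy":0.08,"dz":0,"ax":0,"ay":0,"az":0,"gripper":1},
    {"dx":0,"dy":0.08,"dz":0,"ax":0,"ay":0,"az":0,"gripper":1}
  ]
}}

```text
clock: 9.72
eef_pos: [435.3, -38.3, 38.3]
eef_rot: [-3.142, 0.0, 3.092]
wrist_force: [0.5, 0.5, -4.1]
finger_gap: 7.9
finger_force: 25.0
```

>>> {"method": "jog_arm", "body": {
  "commands": [
    {"dx":0,"dy":0.07,"dz":0,"ax":0,"ay":0,"az":0,"gripper":1},
    {"dx":0,"dy":0.06,"dz":0,"ax":0,"ay":0,"az":0,"gripper":1},
    {"dx":0,"dy":0.06,"dz":0,"ax":0,"ay":0,"az":0,"gripper":1}
  ]
}}

```text
clock: 10.1
eef_pos: [435.7, -30.7, 38.3]
eef_rot: [-3.142, 0.0, 3.092]
wrist_force: [0.2, -0.1, -2.9]
finger_gap: 8.2
finger_force: 25.0
```

>>> {"method": "jog_arm", "body": {
  "commands": [
    {"dx":0,"dy":0.05,"dz":0,"ax":0,"ay":0,"az":0,"gripper":1},
    {"dx":0,"dy":0.05,"dz":0,"ax":0,"ay":0,"az":0,"gripper":1}
  ]
}}

```text
clock: 10.35
eef_pos: [436.0, -26.8, 38.3]
eef_rot: [-3.141, 0.0, 3.092]
wrist_force: [4.5, -14.8, -1.9]
finger_gap: 7.5
finger_force: 25.0
```

>>> {"method": "jog_arm", "body": {
  "commands": [
    {"dx":0,"dy":0.04,"dz":0,"ax":0,"ay":0,"az":0,"gripper":1},
    {"dx":0,"dy":0.04,"dz":0,"ax":0,"ay":0,"az":0,"gripper":1}
  ]
}}

```text
clock: 10.6
eef_pos: [436.4, -26.6, 38.7]
eef_rot: [-3.136, 0.001, 3.093]
wrist_force: [-3.5, -45.6, 1.1]
finger_gap: 8.0
finger_force: 25.0
```

The stop was met at y ≈ -27, as predicted, so the bin is home. I ease the push, release and rise.

>>> {"method": "jog_arm", "body": {
  "commands": [
    {"dx":0,"dy":-0.06,"dz":0,"ax":0,"ay":0,"az":0,"gripper":1},
    {"dx":0,"dy":0,"dz":0,"ax":0,"ay":0,"az":0,"gripper":0.7},
    {"dx":0,"dy":0,"dz":0,"ax":0,"ay":0,"az":0,"gripper":0.7},
    {"dx":0,"dy":0,"dz":0,"ax":0,"ay":0,"az":0,"gripper":0.7},
    {"dx":0,"dy":0,"dz":0,"ax":0,"ay":0,"az":0,"gripper":0.7},
    {"dx":0,"dy":0,"dz":-0.5,"ax":0,"ay":0,"az":0,"gripper":0.7},
    {"dx":0,"dy":0,"dz":-1,"ax":0,"ay":0,"az":0,"gripper":0.7},
    {"dx":0,"dy":0,"dz":-1,"ax":0,"ay":0,"az":0,"gripper":0.7},
    {"dx":0,"dy":0,"dz":-1,"ax":0,"ay":0,"az":0,"gripper":0.7},
    {"dx":0,"dy":0,"dz":-0.3,"ax":0,"ay":0,"az":0,"gripper":0.6}
  ]
}}

```text
clock: 11.85
eef_pos: [436.5, -26.0, 192.3]
eef_rot: [-3.141, 0.003, 3.092]
wrist_force: [-0.6, -0.3, -0.2]
finger_gap: 34.9
finger_force: 0.0
```

```bash
python3 - <<'E'
from h import *
q=[441.5,76.8,-.05]
w=tf(q,[(0,208,0)])[0]; plan([w[0],w[1],79],[np.pi,0,np.pi-.05])
c=cams.camera("scene");cv2.imwrite("pics/s5.png",cv2.resize(c["image"][125:265,265:455,::-1],None,fx=4,fy=4,interpolation=2))
p=(proj(c,tf(q,[(-32,208,90),(32,208,90),(-57.5,-107.5,58),(57.5,-107.5,58),(57.5,22.5,58)]))-[265,125])*4;print(np.round(p))
E
```

```text
t 11.85 pos [436.5 -26.  192.3] rpy [-3.141e+00  3.000e-03  3.092e+00] shift [0.01 7.77 2.83]
turn first [-0.    0.02  0.  ] then shift [0.   7.77 2.83]
[[733. 431.]
 [653. 493.]
 [359. 142.]
 [222. 217.]
 [363. 341.]]
```

View pics/s5.png

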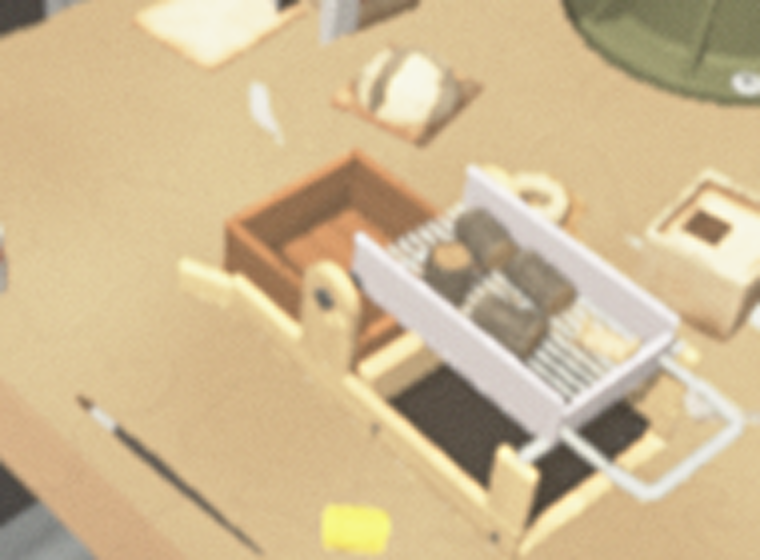

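The bin is home: its near corners at (225,217) and (358,150) match the predictions. The bar runs from (650,495) to (745,420), also as predicted. I go over the bar.

>>> {"method": "jog_arm", "body": {
  "commands": [
    {"dx":0,"dy":0.6,"dz":0,"ax":0,"ay":0,"az":0,"gripper":0.5},
    {"dx":0,"dy":1,"dz":0,"ax":0,"ay":0,"az":0,"gripper":0.5},
    {"dx":0,"dy":1,"dz":0,"ax":0,"ay":0,"az":0,"gripper":0.5},
    {"dx":0,"dy":1,"dz":0,"ax":0,"ay":0,"az":0,"gripper":0.5},
    {"dx":0,"dy":1,"dz":0,"ax":0,"ay":0,"az":0,"gripper":0.5},
    {"dx":0,"dy":1,"dz":0,"ax":0,"ay":0,"az":0,"gripper":0.5},
    {"dx":0,"dy":1,"dz":0,"ax":0,"ay":0,"az":0,"gripper":0.5},
    {"dx":0,"dy":0.8,"dz":0,"ax":0,"ay":0,"az":0,"gripper":0.5},
    {"dx":0,"dy":0.35,"dz":0,"ax":0,"ay":0,"az":0,"gripper":0.5},
    {"dx":0,"dy":0,"dz":0,"ax":0,"ay":0,"az":0,"gripper":0.5}
  ]
}}

```text
clock: 13.15
eef_pos: [451.0, 283.6, 189.2]
eef_rot: [-3.141, -0.001, 3.093]
wrist_force: [-0.3, -1.1, -0.1]
finger_gap: 47.1
finger_force: 0.0
```

```bash
python3 - <<'E'
from h import *
q=[441.5,76.8,-.05]
w=tf(q,[(0,208,0)])[0]; print(w);plan([w[0],w[1],79],[np.pi,0,np.pi-.05])
E
```

```text
[451.89566721 284.54005416   0.        ]
t 13.15 pos [451.  283.6 189.2] rpy [-3.141e+00 -1.000e-03  3.093e+00] shift [-0.02  0.03  2.76]
turn first [-0.   -0.01  0.01] then shift [-0.02  0.03  2.76]
```

>>> {"method": "jog_arm", "body": {
  "commands": [
    {"dx":-0.02,"dy":0.03,"dz":0.6,"ax":0,"ay":0,"az":0,"gripper":0.5},
    {"dx":0,"dy":0,"dz":0.8,"ax":0,"ay":0,"az":0,"gripper":0.5},
    {"dx":0,"dy":0,"dz":0.7,"ax":0,"ay":0,"az":0,"gripper":0.5},
    {"dx":0,"dy":0,"dz":0.4,"ax":0,"ay":0,"az":0,"gripper":0.5},
    {"dx":0,"dy":0,"dz":0.26,"ax":0,"ay":0,"az":0,"gripper":0.5},
    {"dx":0,"dy":0,"dz":0,"ax":0,"ay":0,"az":0,"gripper":0.7},
    {"dx":0,"dy":0,"dz":0,"ax":0,"ay":0,"az":0,"gripper":0.85},
    {"dx":0,"dy":0,"dz":0,"ax":0,"ay":0,"az":0,"gripper":0.85},
    {"dx":0,"dy":0,"dz":0,"ax":0,"ay":0,"az":0,"gripper":0.85}
  ],
  "squeeze": 25
}}

```text
clock: 14.28
eef_pos: [452.3, 284.9, 80.2]
eef_rot: [3.141, 0.001, 3.092]
wrist_force: [0.6, -0.0, 0.1]
finger_gap: 14.4
finger_force: 0.0
```

```bash
python3 - <<'E'
from h import *
print(manip.read_state())
c=cams.camera("scene");a=cv2.resize(c["image"][150:265,340:475,::-1],None,fx=4,fy=4,interpolation=2)
cv2.imwrite("pics/s6.png",a)
E
```

```text
{'clock': 14.275, 'joints': array([ 4.93609226e-01,  4.15581351e-01,  1.69872604e+00,  1.56212372e-06,
        1.02666134e+00, -1.02742557e+00]), 'qd': array([-0.00050457,  0.00472623,  0.00304485,  0.00030479, -0.00165212,
        0.00153536]), 'effort': array([-1.53526344e-02, -5.45990968e+01, -3.01561618e+01,  2.08781211e-02,
        7.48835807e-02, -6.76782256e-04]), 'eef_pos': array([452.28529018, 284.90611192,  80.22959208]), 'eef_rot': array([3.14126893e+00, 5.33366638e-04, 3.09183023e+00]), 'wrist_force': array([ 0.59495016, -0.03221934,  0.1071924 ]), 'moment': array([ 0.04623618, -0.0053857 ,  0.01096396]), 'finger_force': 0.0, 'finger_gap': 14.40840713194824}
```

View pics/s6.png

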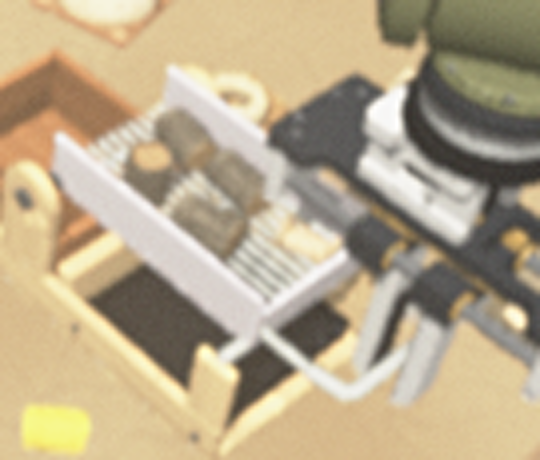

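The fingers at (380,320) and (425,360) straddle the bar around (395,360). Closing.

>>> {"method": "jog_arm", "body": {
  "commands": [
    {"dx":0,"dy":0,"dz":0,"ax":0,"ay":0,"az":0,"gripper":1},
    {"dx":0,"dy":0,"dz":0,"ax":0,"ay":0,"az":0,"gripper":1},
    {"dx":0,"dy":0,"dz":0,"ax":0,"ay":0,"az":0,"gripper":1}
  ]
}}

```text
clock: 14.7
eef_pos: [452.1, 284.3, 79.9]
eef_rot: [-3.141, -0.0, 3.092]
wrist_force: [-0.9, -5.4, 3.1]
finger_gap: 7.4
finger_force: 25.0
```

```bash
cat > arc.py <<'E'
import sys
from h import *
# tool stays tilted by k*theta about stand x; print row deltas in tool axes from th0 to th1
def rows(th0,th1,n,k):
    s=manip.read_state();R0=Rn.from_euler("xyz",s["eef_rot"])
    th=np.linspace(th0,th1,n+1); r=np.hypot(208,6);a0=np.arctan2(6,208)
    def pose(t):
        bar=np.array([0,r*np.cos(t+a0),84+r*np.sin(t+a0)])
        R=Rn.from_euler("x",k*t)*Rn.from_euler("xyz",[np.pi,0,np.pi]); return bar+R.apply([0,0,11]),R
    for a,b in zip(th[:-1],th[1:]):
        p,R=pose(a);p2,R2=pose(b)
        print(np.round(R.inv().apply(p2-p)/40,2),"ax",round(np.degrees((R.inv()*R2).as_rotvec()[0])/10,2))
    p,R=pose(th1);print("end world",np.round(tf([441.5,76.8,-.05],p),1),"roll",k*th1)
E
python3 -c "
from arc import *
print(manip.read_state()['finger_gap'],manip.read_state()['finger_force'])
rows(0,1.1,20,0.5);rows(0,1.1,20,0)"
```

```text
7.383142704016071 25.00157743692398
[-0.   -0.01 -0.29] ax -0.16
[-0.   -0.02 -0.29] ax -0.16
[-0.   -0.02 -0.28] ax -0.16
[-0.   -0.03 -0.28] ax -0.16
[-0.   -0.04 -0.28] ax -0.16
[-0.   -0.05 -0.28] ax -0.16
[-0.   -0.06 -0.28] ax -0.16
[-0.   -0.06 -0.28] ax -0.16
[-0.   -0.07 -0.28] ax -0.16
[-0.   -0.08 -0.27] ax -0.16
[-0.   -0.09 -0.27] ax -0.16
[-0.   -0.09 -0.27] ax -0.16
[-0.   -0.1  -0.27] ax -0.16
[-0.   -0.11 -0.26] ax -0.16
[-0.   -0.11 -0.26] ax -0.16
[-0.   -0.12 -0.26] ax -0.16
[-0.   -0.13 -0.25] ax -0.16
[-0.   -0.14 -0.25] ax -0.16
[-0.   -0.14 -0.24] ax -0.16
[-0.   -0.15 -0.24] ax -0.16
end world [[446.2 171.4 262.7]] roll 0.55
[-0.   -0.02 -0.29] ax 0.0
[-0.   -0.03 -0.28] ax 0.0
[-0.   -0.05 -0.28] ax 0.0
[-0.   -0.06 -0.28] ax 0.0
[-0.   -0.08 -0.28] ax 0.0
[-0.   -0.09 -0.27] ax 0.0
[-0.   -0.11 -0.26] ax 0.0
[-0.   -0.12 -0.26] ax 0.0
[-0.   -0.14 -0.25] ax 0.0
[-0.   -0.15 -0.24] ax 0.0
[-0.   -0.16 -0.24] ax 0.0
[-0.   -0.18 -0.23] ax 0.0
[-0.   -0.19 -0.22] ax 0.0
[-0.   -0.2  -0.21] ax 0.0
[-0.   -0.21 -0.19] ax 0.0
[-0.   -0.22 -0.18] ax 0.0
[-0.   -0.23 -0.17] ax 0.0
[-0.   -0.24 -0.16] ax 0.0
[-0.   -0.25 -0.14] ax 0.0
[-0.   -0.26 -0.13] ax 0.0
end world [[445.9 165.7 261.1]] roll 0.0
```

>>> {"method": "jog_arm", "body": {
  "commands": [
    {"dx":0,"dy":-0.02,"dz":-0.29,"ax":0,"ay":0,"az":0,"gripper":1},
    {"dx":0,"dy":-0.03,"dz":-0.28,"ax":0,"ay":0,"az":0,"gripper":1},
    {"dx":0,"dy":-0.05,"dz":-0.28,"ax":0,"ay":0,"az":0,"gripper":1},
    {"dx":0,"dy":-0.06,"dz":-0.28,"ax":0,"ay":0,"az":0,"gripper":1},
    {"dx":0,"dy":-0.08,"dz":-0.28,"ax":0,"ay":0,"az":0,"gripper":1}
  ]
}}

```text
clock: 15.32
eef_pos: [451.4, 274.6, 136.8]
eef_rot: [-3.141, -0.001, 3.092]
wrist_force: [1.1, -7.9, -5.3]
finger_gap: 7.4
finger_force: 25.0
```

>>> {"method": "jog_arm", "body": {
  "commands": [
    {"dx":0,"dy":-0.09,"dz":-0.27,"ax":0,"ay":0,"az":0,"gripper":1},
    {"dx":0,"dy":-0.11,"dz":-0.26,"ax":0,"ay":0,"az":0,"gripper":1},
    {"dx":0,"dy":-0.12,"dz":-0.26,"ax":0,"ay":0,"az":0,"gripper":1},
    {"dx":0,"dy":-0.14,"dz":-0.25,"ax":0,"ay":0,"az":0,"gripper":1},
    {"dx":0,"dy":-0.15,"dz":-0.24,"ax":0,"ay":0,"az":0,"gripper":1}
  ]
}}

```text
clock: 15.95
eef_pos: [450.3, 250.5, 188.1]
eef_rot: [3.142, -0.0, 3.092]
wrist_force: [0.8, -4.4, -5.4]
finger_gap: 7.2
finger_force: 25.0
```

```bash
python3 -c "
from arc import *
s=manip.read_state();print(s['eef_pos'],s['finger_gap'],s['joints'])
rows(0.55,1.1,10,0)
q=[441.5,76.8,-.05]
print(tf([0,0,.05],[s['eef_pos']-[441.5,76.8,0]]))"
```

```text
[450.31669312 250.51012316 188.12661545] 7.215867164379981 [ 4.36519259e-01  2.45552845e-01  1.65088612e+00  1.25090501e-04
  1.24520892e+00 -1.08449345e+00]
[-0.   -0.16 -0.24] ax 0.0
[-0.   -0.18 -0.23] ax 0.0
[-0.   -0.19 -0.22] ax 0.0
[-0.   -0.2  -0.21] ax 0.0
[-0.   -0.21 -0.19] ax 0.0
[-0.   -0.22 -0.18] ax 0.0
[-0.   -0.23 -0.17] ax 0.0
[-0.   -0.24 -0.16] ax 0.0
[-0.   -0.25 -0.14] ax 0.0
[-0.   -0.26 -0.13] ax 0.0
end world [[445.9 165.7 261.1]] roll 0.0
[[1.23786896e-01 1.73933682e+02 1.88126615e+02]]
```

>>> {"method": "jog_arm", "body": {
  "commands": [
    {"dx":0,"dy":-0.16,"dz":-0.24,"ax":0,"ay":0,"az":0,"gripper":1},
    {"dx":0,"dy":-0.18,"dz":-0.23,"ax":0,"ay":0,"az":0,"gripper":1},
    {"dx":0,"dy":-0.19,"dz":-0.22,"ax":0,"ay":0,"az":0,"gripper":1},
    {"dx":0,"dy":-0.2,"dz":-0.21,"ax":0,"ay":0,"az":0,"gripper":1},
    {"dx":0,"dy":-0.21,"dz":-0.19,"ax":0,"ay":0,"az":0,"gripper":1}
  ]
}}

```text
clock: 16.58
eef_pos: [448.7, 213.2, 232.0]
eef_rot: [3.14, 0.001, 3.092]
wrist_force: [0.7, 1.7, 0.1]
finger_gap: 7.3
finger_force: 25.0
```

>>> {"method": "jog_arm", "body": {
  "commands": [
    {"dx":0,"dy":-0.22,"dz":-0.18,"ax":0,"ay":0,"az":0,"gripper":1},
    {"dx":0,"dy":-0.23,"dz":-0.17,"ax":0,"ay":0,"az":0,"gripper":1},
    {"dx":0,"dy":-0.24,"dz":-0.16,"ax":0,"ay":0,"az":0,"gripper":1},
    {"dx":0,"dy":0,"dz":0,"ax":0,"ay":0,"az":0,"gripper":1},
    {"dx":0,"dy":0,"dz":0,"ax":0,"ay":0,"az":0,"gripper":1},
    {"dx":0,"dy":0,"dz":0,"ax":0,"ay":0,"az":0,"gripper":1}
  ]
}}

```text
clock: 17.32
eef_pos: [447.5, 186.1, 252.0]
eef_rot: [3.141, 0.001, 3.092]
wrist_force: [-0.0, 5.4, 7.8]
finger_gap: 7.6
finger_force: 25.0
```

```bash
python3 - <<'E'
from h import *
g=[cams.camera("scene")["image"][130:270,285:455,::-1],cams.camera("side")["image"][120:330,230:440,::-1]]
cv2.imwrite("pics/s7.png",np.vstack([cv2.resize(g[0],(420,346),interpolation=2),cv2.resize(g[1],(420,250),interpolation=2)][:2]))
s=manip.read_state();print(tf([0,0,.05],[s['eef_pos']-[441.5,76.8,0]]))
E
```

```text
[[  0.46371649 109.45182494 251.97178002]]
```

View pics/s7.png

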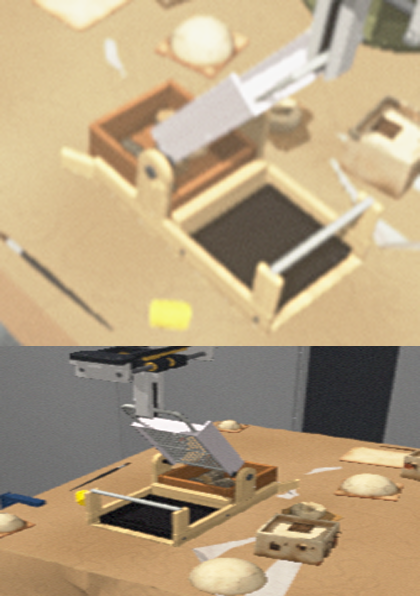

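The rack is up at about 1.0 rad with the bar held, and the bin is still home under the lip. I go a little higher and dwell. My 10 views are used up, so from here I check numerically.

>>> {"method": "jog_arm", "body": {
  "commands": [
    {"dx":0,"dy":-0.25,"dz":-0.14,"ax":0,"ay":0,"az":0,"gripper":1},
    {"dx":0,"dy":-0.26,"dz":-0.13,"ax":0,"ay":0,"az":0,"gripper":1},
    {"dx":0,"dy":0,"dz":0,"ax":0,"ay":0,"az":0,"gripper":1},
    {"dx":0,"dy":0,"dz":0,"ax":0,"ay":0,"az":0,"gripper":1},
    {"dx":0,"dy":0,"dz":0,"ax":0,"ay":0,"az":0,"gripper":1},
    {"dx":0,"dy":0,"dz":0,"ax":0,"ay":0,"az":0,"gripper":1},
    {"dx":0,"dy":0,"dz":0,"ax":0,"ay":0,"az":0,"gripper":1},
    {"dx":0,"dy":0,"dz":0,"ax":0,"ay":0,"az":0,"gripper":1},
    {"dx":0,"dy":0,"dz":0,"ax":0,"ay":0,"az":0,"gripper":1}
  ]
}}

```text
clock: 18.55
eef_pos: [446.5, 165.8, 262.6]
eef_rot: [3.141, 0.001, 3.092]
wrist_force: [1.0, 4.3, 7.2]
finger_gap: 7.7
finger_force: 25.0
```

```bash
cat > chk.py <<'E'
from h import *
q=[441.5,76.8,-.05]
def rackpt(th,x,y,h): # point on rack: y behind hinge, h above hinge
    return [x,y*np.cos(th)-h*np.sin(th),84+y*np.sin(th)+h*np.cos(th)]
def pj(c,n,P):
    if n!="wrist": return proj(c,P)
    W=c["world_to_cam"];p=P@W[:3,:3].T+W[:3,3];r=np.linalg.norm(p[:,:2],axis=1);t=np.arctan2(r,p[:,2])
    return np.c_[c["cx"]+c["fx"]*t*p[:,0]/r,c["cy"]+c["fx"]*t*p[:,1]/r]
def sample(n,th,h,c=None):
    c=c or cams.camera(n);im=cv2.GaussianBlur(c["image"],(3,3),0)
    ys=np.arange(2,150,12);xs=np.arange(-36,37,12)
    for y in ys:
        uv=pj(c,n,tf(q,[rackpt(th,x,y,h) for x in xs]))
        print(int(y),[ "%3d/%3d"%(im[v,u].astype(int).sum()//3,int(im[v,u,0])-int(im[v,u,2])) if 0<=u<640 and 0<=v<400 else "out" for u,v in np.round(uv).astype(int)])
    return c
E
python3 - <<'E'
from chk import *
s=manip.read_state();p=tf([0,0,.05],[s['eef_pos']-[441.5,76.8,0]])[0];th=np.arctan2(p[2]+11-84,p[1])-.029;print(p,th)
for n in ("scene","side","wrist"):
    c=cams.camera(n);W=c["world_to_cam"];o=-W[:3,:3].T@W[:3,3];print(n,np.round(o),"axis",np.round(W[2,:3],2)); cv2.imwrite(f"pics/up_{n}.png",c["image"][:,:,::-1])
    print(np.round(pj(c,n,tf(q,[rackpt(th,x,y,6) for x in(-43,43) for y in(0,150)]))).tolist())
sample("side",th,6)
print("before(scene0, flat)");c=cams.camera("scene");c["image"]=cv2.imread("pics/scene0.png")[:,:,::-1];sample("scene",0,12,c)
E
```

```text
[  0.55303493  89.09439516 262.60086377] 1.1025132483254074
scene [961. 476. 730.] axis [-0.47 -0.51 -0.72]
[[380.0, 176.0], [411.0, 147.0], [353.0, 192.0], [381.0, 164.0]]
side [-58. 930. 624.] axis [ 0.47 -0.77 -0.43]
[[346.0, 225.0], [332.0, 186.0], [318.0, 216.0], [302.0, 178.0]]
wrist [372. 169. 434.] axis [ 0.26 -0.01 -0.97]
[[242.0, 147.0], [286.0, 164.0], [246.0, 219.0], [290.0, 274.0]]
2 ['115/ 10', '117/ 11', '112/ 15', '114/ 11', '113/  9', '122/ 18', '126/ 16']
14 ['114/ 12', ' 99/ 20', ' 99/ 17', ' 98/ 16', '118/ 30', '135/ 40', '118/ 12']
26 ['118/ 12', ' 99/ 21', ' 94/ 18', '120/ 33', '139/ 44', '130/ 26', '114/  6']
38 ['119/ 12', '104/ 21', '114/ 34', '137/ 43', '136/ 45', '115/  5', '114/  6']
50 ['131/ 13', '114/ 33', '134/ 45', '133/ 43', '112/ 13', '112/  5', '111/  6']
62 ['129/ 14', '127/ 37', '116/ 25', '126/ 35', '117/  8', '114/  6', '114/  6']
74 ['130/ 13', '135/ 37', '136/ 36', '134/ 32', '119/  8', '111/  6', '114/  5']
86 ['136/ 16', '137/ 47', '133/ 41', '135/ 46', '110/ 18', '114/  5', '111/  6']
98 ['136/ 18', '133/ 45', '136/ 46', '115/ 20', '122/  
[... 730 characters left out ...]
38', '158/ 28', '108/ 26', '157/ 23', '209/ 13']
62 ['136/ 34', '129/ 33', '174/ 26', '180/ 32', '182/ 39', '192/ 33', '206/ 14']
74 ['135/ 33', '139/ 35', '155/ 23', '143/ 33', '146/ 38', '175/ 19', '207/ 14']
86 ['137/ 44', '137/ 46', '128/ 26', '131/ 34', '143/ 36', '172/ 20', '207/ 14']
98 ['215/ 15', '178/ 41', '183/ 29', '122/ 42', '132/ 40', '159/ 22', '203/ 15']
110 ['212/ 15', '210/ 54', '200/ 30', '200/ 20', '186/ 12', '154/ 19', '205/ 14']
122 ['217/ 13', '222/ 49', '194/ 54', '201/ 23', '180/ 13', '192/ 13', '206/ 14']
134 ['214/ 29', '223/ 51', '210/ 37', '191/ 21', '186/ 13', '198/ 13', '204/ 15']
146 ['234/  6', '229/ 10', '222/  9', '232/  7', '229/  8', '221/  8', '207/ 12']
```

```bash
python3 - <<'E'
from chk import *
th=1.1
print("wrist h=6");sample("wrist",th,6)
print("wrist h=18");sample("wrist",th,18)
# bin interior floor as the scene/side cameras see it, stand frame
for n in ("scene","side"):
    c=cams.camera(n);im=cv2.GaussianBlur(c["image"],(3,3),0);print(n,"bin z=20")
    for y in range(-94,16,12):
        uv=np.round(pj(c,n,tf(q,[(x,y,20) for x in range(-48,49,12)]))).astype(int)
        print(y,["%3d/%3d"%(im[v,u].astype(int).sum()//3,int(im[v,u,0])-int(im[v,u,2])) for u,v in uv])
E
```

```text
wrist h=6
2 ['136/ 15', '151/ 20', '108/ 45', '129/ 30', '114/ 18', '124/ 17', '112/ 28']
14 ['136/ 15', '156/ 19', '127/ 29', '133/ 22', '124/ 15', '123/ 18', '127/ 17']
26 ['136/ 15', '175/ 16', '136/ 17', '135/ 18', '135/ 13', '134/ 15', '130/ 13']
38 ['136/ 15', '156/ 17', '118/ 33', '133/ 15', '123/ 17', '134/ 14', '133/ 13']
50 ['137/ 14', '131/ 21', '116/ 37', '130/ 15', '120/ 19', '130/ 14', '133/ 13']
62 ['143/ 14', '133/ 23', '124/ 36', '131/ 16', '125/ 28', '130/ 21', '132/ 13']
74 ['202/ 14', '139/ 20', '126/ 44', '133/ 18', '119/ 19', '135/ 17', '135/ 12']
86 ['228/ 10', '155/ 15', '156/ 18', '152/ 17', '140/ 14', '146/ 16', '143/ 14']
98 ['240/  5', '235/  7', '239/  6', '241/  4', '235/  7', '238/  6', '240/  6']
110 ['242/  4', '243/  3', '243/  3', '243/  4', '243/  3', '244/  3', '244/  3']
122 ['242/  5', '242/  4', '242/  4', '243/  3', '243/  3', '243/  4', '243/  3']
134 ['232/  9', '240/  5', '241/  5', '241/  5', '242/  4', '242/  4', '242/  4']
146 ['155/ 14', '235/  8', '240/  5', '240/  5', '241/  5', '242/  4', '238/  5']
wrist h=18
2 ['154/ 16', '107/ 57'
[... 2435 characters left out ...]
', '122/ 67', ' 75/ 30', ' 82/ 23', ' 82/ 23', ' 91/ 45', ' 88/ 47', ' 66/ 48']
-46 ['113/ 63', '119/ 65', ' 91/ 62', ' 67/ 24', ' 71/ 24', ' 86/ 38', ' 86/ 51', ' 82/ 26', ' 67/ 32']
-34 ['118/ 64', '124/ 67', ' 78/ 73', ' 88/ 78', '108/100', '119/113', '116/104', '116/105', '119/113']
-22 ['122/ 67', ' 74/ 62', ' 76/ 73', ' 85/ 81', ' 81/ 81', ' 87/ 84', ' 85/ 84', ' 84/ 81', ' 84/ 81']
-10 ['116/ 64', ' 75/ 68', ' 88/ 80', ' 89/ 79', ' 98/ 81', ' 87/ 80', ' 88/ 80', ' 87/ 80', '100/ 81']
2 ['108/ 67', '185/ 92', '193/ 95', '199/ 95', '186/ 91', '183/ 96', '191/ 96', '196/ 97', '172/ 93']
14 ['134/ 74', '142/ 78', '147/ 82', '147/ 80', '157/ 84', '152/ 81', '147/ 82', '146/ 80', '154/ 84']
```

The wrist samples show bare bars over the part of the tray it can see, and the dark barrel colours are inside the bin. Now I lower gently along the same arc.

>>> {"method": "jog_arm", "body": {
  "commands": [
    {"dx":0,"dy":0.26,"dz":0.13,"ax":0,"ay":0,"az":0,"gripper":1},
    {"dx":0,"dy":0.25,"dz":0.14,"ax":0,"ay":0,"az":0,"gripper":1},
    {"dx":0,"dy":0.24,"dz":0.16,"ax":0,"ay":0,"az":0,"gripper":1},
    {"dx":0,"dy":0.23,"dz":0.17,"ax":0,"ay":0,"az":0,"gripper":1},
    {"dx":0,"dy":0.22,"dz":0.18,"ax":0,"ay":0,"az":0,"gripper":1},
    {"dx":0,"dy":0.21,"dz":0.19,"ax":0,"ay":0,"az":0,"gripper":1},
    {"dx":0,"dy":0.2,"dz":0.21,"ax":0,"ay":0,"az":0,"gripper":1},
    {"dx":0,"dy":0.19,"dz":0.22,"ax":0,"ay":0,"az":0,"gripper":1}
  ]
}}

```text
clock: 20.0
eef_pos: [449.6, 237.5, 205.3]
eef_rot: [-3.141, -0.001, 3.092]
wrist_force: [1.6, -0.2, -0.4]
finger_gap: 7.5
finger_force: 25.0
```

```bash
python3 - <<'E'
from chk import *
import arc
s=manip.read_state();p=tf([0,0,.05],[s['eef_pos']-[441.5,76.8,0]])[0];th=np.arctan2(p[2]+11-84,p[1])-.029;print(p,th,np.hypot(p[2]-73,p[1]))
print("scene");sample("scene",th,8);arc.rows(th,0,16,0)
E
```

```text
[1.00900051e-01 1.60926865e+02 2.05321683e+02] 0.6591599367537648 208.3422277692686
scene
2 ['194/ 50', '190/ 41', '196/ 27', '212/ 13', '211/ 13', '210/ 13', '210/ 14']
14 ['211/ 13', '197/ 18', '215/ 12', '212/ 12', '211/ 13', '210/ 13', '208/ 14']
26 ['204/ 15', '204/ 14', '215/ 10', '213/ 11', '210/ 13', '208/ 13', '209/ 14']
38 ['203/ 14', '204/ 15', '214/ 11', '213/ 12', '209/ 13', '208/ 14', '208/ 14']
50 ['205/ 14', '202/ 15', '214/ 11', '213/ 11', '210/ 13', '208/ 14', '208/ 14']
62 ['206/ 14', '201/ 16', '214/ 11', '212/ 13', '209/ 13', '207/ 13', '208/ 15']
74 ['200/ 14', '201/ 15', '215/ 11', '213/ 11', '209/ 13', '208/ 13', '208/ 13']
86 ['200/ 14', '197/ 14', '206/ 13', '215/ 11', '209/ 13', '207/ 14', '208/ 14']
98 ['200/ 13', '194/ 14', '201/ 15', '216/ 11', '209/ 12', '207/ 13', '207/ 14']
110 ['223/  8', '214/ 11', '231/  6', '216/ 10', '238/  5', '207/ 13', '208/ 13']
122 ['242/  4', '241/  4', '242/  3', '242/  3', '242/  3', '237/  5', '209/ 13']
134 ['240/  5', '240/  4', '240/  5', '241/  4', '241/  4', '241/  4', '213/ 10']
146 ['238/  5', '238/  5', '238/  6', '239/  5', '240/  5', '240/  4', '234/  7']
[0.   0.13 0.17] ax 0.0
[0.   0.13 0.17] ax 0.0
[0.   0.12 0.18] ax 0.0
[0.   0.11 0.18] ax 0.0
[0.   0.1  0.19] ax 0.0
[0.   0.1  0.19] ax 0.0
[0.   0.09 0.2 ] ax 0.0
[0.   0.08 0.2 ] ax 0.0
[0.   0.07 0.2 ] ax 0.0
[0.   0.06 0.2 ] ax 0.0
[0.   0.05 0.21] ax 0.0
[0.   0.05 0.21] ax 0.0
[0.   0.04 0.21] ax 0.0
[0.   0.03 0.21] ax 0.0
[0.   0.02 0.21] ax 0.0
[0.   0.01 0.21] ax 0.0
end world [[451.9 284.5  79. ]] roll 0
```

>>> {"method": "jog_arm", "body": {
  "commands": [
    {"dx":0,"dy":0.13,"dz":0.17,"ax":0,"ay":0,"az":0,"gripper":1},
    {"dx":0,"dy":0.13,"dz":0.17,"ax":0,"ay":0,"az":0,"gripper":1},
    {"dx":0,"dy":0.12,"dz":0.18,"ax":0,"ay":0,"az":0,"gripper":1},
    {"dx":0,"dy":0.11,"dz":0.18,"ax":0,"ay":0,"az":0,"gripper":1},
    {"dx":0,"dy":0.1,"dz":0.19,"ax":0,"ay":0,"az":0,"gripper":1},
    {"dx":0,"dy":0.1,"dz":0.19,"ax":0,"ay":0,"az":0,"gripper":1},
    {"dx":0,"dy":0.09,"dz":0.2,"ax":0,"ay":0,"az":0,"gripper":1},
    {"dx":0,"dy":0,"dz":0,"ax":0,"ay":0,"az":0,"gripper":1}
  ]
}}

```text
clock: 21.05
eef_pos: [451.1, 268.6, 154.4]
eef_rot: [-3.141, -0.001, 3.092]
wrist_force: [-2.5, -4.7, -1.4]
finger_gap: 8.1
finger_force: 25.0
```

```bash
python3 - <<'E'
from chk import *
import arc
s=manip.read_state();p=tf([0,0,.05],[s['eef_pos']-[441.5,76.8,0]])[0];th=np.arctan2(p[2]+11-84,p[1])-.029;print(p,th,np.hypot(p[2]-73,p[1]))
print("scene");sample("scene",th,8);arc.rows(th,0,12,0)
E
```

```text
[-2.64020242e-03  1.92000964e+02  1.54372376e+02] 0.37186425016029206 208.53257244381803
scene
2 ['212/ 30', '206/ 36', '186/ 31', '167/ 43', '213/ 16', '215/ 11', '210/ 13']
14 ['211/ 13', '208/ 19', '206/ 23', '208/ 21', '217/ 14', '216/ 11', '209/ 14']
26 ['213/ 12', '198/ 23', '197/ 22', '197/ 22', '207/ 19', '213/ 12', '210/ 13']
38 ['209/ 13', '203/ 23', '198/ 26', '193/ 22', '217/ 14', '215/ 11', '210/ 13']
50 ['212/ 13', '207/ 17', '205/ 24', '196/ 24', '209/ 15', '212/ 11', '209/ 12']
62 ['209/ 13', '200/ 25', '201/ 24', '200/ 28', '220/ 11', '214/ 11', '209/ 13']
74 ['206/ 13', '205/ 22', '210/ 25', '203/ 24', '207/ 19', '212/ 11', '208/ 14']
86 ['212/ 11', '210/ 15', '211/ 22', '210/ 22', '217/ 12', '215/ 10', '208/ 13']
98 ['211/ 12', '209/ 27', '211/ 25', '214/ 25', '216/ 24', '213/ 11', '208/ 14']
110 ['210/ 13', '213/ 22', '210/ 25', '211/ 30', '220/ 14', '211/ 11', '208/ 13']
122 ['210/ 12', '209/ 23', '210/ 26', '213/ 24', '220/ 18', '214/ 11', '208/ 13']
134 ['236/  5', '237/  6', '229/  9', '233/  9', '230/ 14', '234/  7', '211/ 11']
146 ['223/  8', '224/  8', '224/  8', '226/  9', '226/  8', '226/  8', '229/  8']
[0.   0.06 0.15] ax 0.0
[0.   0.06 0.15] ax 0.0
[0.   0.05 0.15] ax 0.0
[0.   0.05 0.15] ax 0.0
[0.   0.04 0.16] ax 0.0
[0.   0.04 0.16] ax 0.0
[0.   0.03 0.16] ax 0.0
[0.   0.03 0.16] ax 0.0
[0.   0.02 0.16] ax 0.0
[0.   0.02 0.16] ax 0.0
[0.   0.01 0.16] ax 0.0
[0.   0.01 0.16] ax 0.0
end world [[451.9 284.5  79. ]] roll 0
```

The tray floor is empty across the grid. I finish the lowering, slower near the rest.

>>> {"method": "jog_arm", "body": {
  "commands": [
    {"dx":0,"dy":0.06,"dz":0.15,"ax":0,"ay":0,"az":0,"gripper":1},
    {"dx":0,"dy":0.06,"dz":0.15,"ax":0,"ay":0,"az":0,"gripper":1},
    {"dx":0,"dy":0.05,"dz":0.15,"ax":0,"ay":0,"az":0,"gripper":1},
    {"dx":0,"dy":0.05,"dz":0.15,"ax":0,"ay":0,"az":0,"gripper":1},
    {"dx":0,"dy":0.04,"dz":0.16,"ax":0,"ay":0,"az":0,"gripper":1},
    {"dx":0,"dy":0.04,"dz":0.16,"ax":0,"ay":0,"az":0,"gripper":1},
    {"dx":0,"dy":0.03,"dz":0.16,"ax":0,"ay":0,"az":0,"gripper":1},
    {"dx":0,"dy":0.03,"dz":0.16,"ax":0,"ay":0,"az":0,"gripper":1},
    {"dx":0,"dy":0.02,"dz":0.16,"ax":0,"ay":0,"az":0,"gripper":1},
    {"dx":0,"dy":0.02,"dz":0.12,"ax":0,"ay":0,"az":0,"gripper":1}
  ]
}}

```text
clock: 22.35
eef_pos: [451.8, 283.7, 94.0]
eef_rot: [-3.14, -0.001, 3.092]
wrist_force: [-5.3, -9.0, -1.0]
finger_gap: 7.2
finger_force: 25.0
```

>>> {"method": "jog_arm", "body": {
  "commands": [
    {"dx":0,"dy":0.01,"dz":0.08,"ax":0,"ay":0,"az":0,"gripper":1},
    {"dx":0,"dy":0,"dz":0.06,"ax":0,"ay":0,"az":0,"gripper":1},
    {"dx":0,"dy":0,"dz":0,"ax":0,"ay":0,"az":0,"gripper":1}
  ]
}}

```text
clock: 22.72
eef_pos: [451.8, 284.1, 88.5]
eef_rot: [-3.14, -0.001, 3.092]
wrist_force: [-4.9, -8.3, -1.5]
finger_gap: 7.2
finger_force: 25.0
```

>>> {"method": "jog_arm", "body": {
  "commands": [
    {"dx":0,"dy":0,"dz":0.06,"ax":0,"ay":0,"az":0,"gripper":1},
    {"dx":0,"dy":0,"dz":0.06,"ax":0,"ay":0,"az":0,"gripper":1},
    {"dx":0,"dy":0,"dz":0.04,"ax":0,"ay":0,"az":0,"gripper":1},
    {"dx":0,"dy":0,"dz":0,"ax":0,"ay":0,"az":0,"gripper":1}
  ]
}}

```text
clock: 23.22
eef_pos: [451.9, 284.3, 82.3]
eef_rot: [-3.141, -0.001, 3.092]
wrist_force: [-5.6, -6.1, -0.9]
finger_gap: 7.8
finger_force: 25.0
```

>>> {"method": "jog_arm", "body": {
  "commands": [
    {"dx":0,"dy":0,"dz":0.03,"ax":0,"ay":0,"az":0,"gripper":1},
    {"dx":0,"dy":0,"dz":0.02,"ax":0,"ay":0,"az":0,"gripper":1},
    {"dx":0,"dy":0,"dz":0,"ax":0,"ay":0,"az":0,"gripper":1}
  ]
}}

```text
clock: 23.6
eef_pos: [452.2, 284.4, 81.8]
eef_rot: [-3.141, 0.0, 3.092]
wrist_force: [-10.9, -10.6, 15.7]
finger_gap: 7.7
finger_force: 25.0
```

The rack is on its rest, with the force now upward at 15.7 N. I open and rise.

>>> {"method": "jog_arm", "body": {
  "commands": [
    {"dx":0,"dy":0,"dz":0,"ax":0,"ay":0,"az":0,"gripper":0.6},
    {"dx":0,"dy":0,"dz":0,"ax":0,"ay":0,"az":0,"gripper":0.55},
    {"dx":0,"dy":0,"dz":0,"ax":0,"ay":0,"az":0,"gripper":0.55},
    {"dx":0,"dy":0,"dz":0,"ax":0,"ay":0,"az":0,"gripper":0.55},
    {"dx":0,"dy":0,"dz":0,"ax":0,"ay":0,"az":0,"gripper":0.55},
    {"dx":0,"dy":0,"dz":-0.5,"ax":0,"ay":0,"az":0,"gripper":0.55},
    {"dx":0,"dy":0,"dz":-1,"ax":0,"ay":0,"az":0,"gripper":0.55},
    {"dx":0,"dy":0,"dz":-1,"ax":0,"ay":0,"az":0,"gripper":0.55},
    {"dx":0,"dy":0.5,"dz":-1,"ax":0,"ay":0,"az":0,"gripper":0.55},
    {"dx":0,"dy":1,"dz":-0.5,"ax":0,"ay":0,"az":0,"gripper":0.55}
  ]
}}

```text
clock: 24.85
eef_pos: [455.8, 345.0, 243.0]
eef_rot: [3.14, 0.003, 3.09]
wrist_force: [-0.2, -0.8, -0.5]
finger_gap: 42.3
finger_force: 0.0
```

>>> {"method": "jog_arm", "body": {
  "commands": [
    {"dx":0,"dy":1,"dz":0,"ax":0,"ay":0,"az":0,"gripper":0.55},
    {"dx":0,"dy":1,"dz":0,"ax":0,"ay":0,"az":0,"gripper":0.55},
    {"dx":0,"dy":0.5,"dz":0,"ax":0,"ay":0,"az":0,"gripper":0.55},
    {"dx":0,"dy":0,"dz":0,"ax":0,"ay":0,"az":0,"gripper":0.55},
    {"dx":0,"dy":0,"dz":0,"ax":0,"ay":0,"az":0,"gripper":0.55}
  ]
}}

```text
clock: 25.48
eef_pos: [460.2, 443.9, 240.2]
eef_rot: [-3.141, -0.0, 3.091]
wrist_force: [-0.3, 0.0, 0.2]
finger_gap: 42.1
finger_force: 0.0
```

```bash
python3 - <<'E'
from chk import *
c=cams.camera("scene");im=cv2.GaussianBlur(c["image"],(3,3),0);sample("scene",0,8,c)
print("bin z=20 visible part")
for y in range(-94,-20,12):
    uv=np.round(pj(c,"scene",tf(q,[(x,y,20) for x in range(-48,49,12)]))).astype(int)
    print(y,["%3d/%3d"%(im[v,u].astype(int).sum()//3,int(im[v,u,0])-int(im[v,u,2])) for u,v in uv])
# shift of stand/rack/bin outline vs earlier pictures, and change outside the job area
a=cv2.imread("pics/scene0.png")[:,:,::-1].astype(int);d=(np.abs(a-c["image"]).max(2)>60).astype(np.uint8)
n,l,st,ce=cv2.connectedComponentsWithStats(cv2.morphologyEx(d,cv2.MORPH_OPEN,np.ones((3,3),np.uint8)))
print([(st[i].tolist()) for i in range(1,n) if st[i,4]>12])
b=cv2.imread("pics/s5.png");e=cv2.resize(c["image"][125:265,265:455,::-1],None,fx=4,fy=4,interpolation=2)
for nm,(x0,y0,x1,y1) in dict(bin=(180,130,330,330),bar=(570,330,760,520),wall=(355,230,570,440)).items():
    g=lambda k:np.float32(cv2.cvtColor(k[y0:y1,x0:x1],cv2.COLOR_BGR2GRAY)); print(nm,"shift px/4",cv2.phaseCorrelate(g(b),g(e)))
E
```

```text
2 ['212/ 24', '203/ 34', '200/ 26', '197/ 27', '203/ 26', '231/ 14', '207/ 14']
14 ['214/ 13', '221/ 16', '207/ 18', '209/ 18', '214/ 15', '235/  8', '205/ 15']
26 ['207/ 18', '192/ 31', '192/ 23', '193/ 27', '195/ 32', '210/ 23', '206/ 15']
38 ['207/ 18', '203/ 28', '205/ 32', '202/ 32', '201/ 30', '227/ 10', '205/ 15']
50 ['215/ 21', '209/ 26', '197/ 24', '201/ 26', '204/ 22', '227/ 11', '204/ 15']
62 ['215/ 20', '214/ 29', '216/ 26', '214/ 29', '221/ 28', '227/ 13', '205/ 15']
74 ['212/ 21', '217/ 20', '213/ 23', '211/ 18', '211/ 19', '223/ 12', '204/ 15']
86 ['211/ 25', '214/ 30', '200/ 27', '188/ 21', '181/ 15', '213/ 10', '203/ 15']
98 ['214/ 23', '211/ 31', '207/ 27', '195/ 20', '187/ 15', '206/ 11', '203/ 15']
110 ['212/ 23', '215/ 26', '206/ 30', '199/ 19', '195/ 14', '216/  9', '203/ 15']
122 ['217/ 21', '215/ 29', '207/ 25', '200/ 19', '191/ 15', '209/ 11', '203/ 14']
134 ['213/ 19', '211/ 29', '212/ 22', '191/ 20', '183/ 14', '212/ 11', '204/ 14']
146 ['197/ 11', '218/ 10', '215/  9', '218/ 10', '216/  9', '209/ 11', '209/ 11']
bin z=20 visible part
-94 ['175/ 82', '190/ 
[... 972 characters left out ...]
8, 85], [631, 138, 9, 11, 71], [510, 146, 130, 98, 3949], [254, 151, 61, 32, 783], [598, 150, 37, 14, 230], [327, 165, 46, 27, 588], [618, 166, 7, 5, 28], [615, 167, 25, 14, 187], [569, 175, 28, 25, 294], [372, 178, 37, 35, 422], [593, 178, 7, 5, 26], [606, 183, 4, 4, 14], [322, 184, 17, 18, 124], [356, 201, 4, 4, 15], [384, 201, 11, 8, 58], [615, 209, 4, 5, 17], [570, 214, 8, 5, 33], [564, 240, 8, 6, 37], [619, 242, 19, 13, 112], [552, 255, 7, 7, 39]]
bin shift px/4 ((-0.0007291748424478328, 0.04392214069645206), 0.6014022969563803)
bar shift px/4 ((0.011197095849794891, 0.03944827995199773), 0.7537927153106365)
wall shift px/4 ((-0.0590751641893803, 0.08438936563068467), 0.521497966984826)
```

The rack is flat again, the tray is empty, the bin hasn't moved and nothing else on the table changed. Handing in.

```bash
python3 -c "
from cell import job
print(job.sign_off())"
```

```text
the job is handed in; nothing more can be done
None
```

I handed the job in at about 25.5 s: the bin is home, the rack was raised, emptied and lowered flat, and the models around it did not move; all ten views were used by then, so I confirmed the empty tray from camera pixel samples and did not count the five pieces in the bin.

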